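# Clamp a small volume in the cam-lever finishing press

### The job

Take the thickest of the three small bound volumes out of the plywood trough and stand it, spine still up, on the base of the finishing press, square between its two wooden jaws and centred along them; set it down rather than drop it. Then slide the loose jaw up snug against it and, after that, flip the cam lever all the way over and down to lock the jaw. Leave the other two volumes standing where they are.

Things in the scene. Friction and masses are not known exactly. Their poses are not given: they have to be found in the camera images.
- thick_volume: thickest of three small brown bound volumes: 30 mm thick (own x), 62 mm long (own y), 46 mm high (own z), 0.1 kg, spine up with three slight bands. Origin: centre of underside. In the trough the walls cover its ends: grip it across its thickness; the press opens only 46 mm, too little for fingers beside the thickness: hold it there by its ends.
- middle_volume: the 20 mm thick volume, otherwise the same (62 mm long, 46 mm high), origin in the centre of its underside; stays in the trough
- thin_volume: the 14 mm thick volume, otherwise the same, origin in the centre of its underside; stays in the trough
- trough: fixed plywood trough, open at both short ends, 236 mm (own x) by 86 mm, floor 6 mm thick, two long walls 10 mm thick, 66 mm apart, tops 52 mm above the table, level with the spines. The volumes stand across it in a row in any order, at own x about -75, 0 and +75 mm. Origin: centre of underside.
- press: fixed finishing press: aluminium base plate 92 mm (own x) by 160 mm (own y), 12 mm thick, origin in the centre of its underside. Fixed wooden jaw: 56 mm long along x, clamping face at own y = -55 mm, top 58 mm above the table. The loose jaw slides along own y. The volume goes on the base plate, its length along own x, centred at x = 0.
- jaw (a joint): slide of the loose jaw, m: 0 = fully open (46 mm between the jaws), grows as it moves towards the fixed jaw (own -y of the press); the opening is 46 mm minus this value. About 5 N moves it while the lever is free; the locked cam holds it.
- jaw_face (a point): centre of the loose jaw's clamping face, 38 mm above the table (the wooden jaw is 56 mm long along the press's x, 16 mm thick, its top 58 mm above the table)
- jaw_back (a point): centre of the back face of the loose jaw's aluminium body (44 mm wide along the press's x, from 15 to 57 mm above the table), 80 mm behind jaw_face: the place to push it towards the fixed jaw
- lever (a joint): cam lever on the loose jaw, rad: it turns about the press's own y axis. 0 = free, leaning 40 degrees from upright towards the press's -x; 0.70 = upright; 2.27 = locked, lying level towards the press's +x. It stays where it is left.
- lever_hinge (a point): point on the lever's hinge axis, 45 mm above the table, 34 mm behind jaw_face, in the middle of the lever's width
- lever_grip (a point): middle of the lever's black grip, 68 mm from the hinge; the grip is 14 mm wide (along the press's y), 13 mm thick and ends 88 mm from the hinge

How it is judged:
By the outcome, as a careful person would: the job done as asked, in the order asked, and still so for the second after the job is handed in, with the robot touching nothing.
It also fails if it takes over 72 s, if anything falls off the work surface, if the arm or the gripper's body presses on something with over 40 N, if the wrist force passes 120 N, or if a joint passes its speed limit or range.

### The arm

A 6-joint arm with a two-finger parallel gripper is mounted at the origin on the work surface. World frame = base frame: x ahead of the robot, y to its left, z up, the work surface at z = 0. Lengths are in m, angles in rad, forces in N, time in s.
With the tool pointing down it reaches from about 0.35 to 0.775 m from the base axis. Payload 5.5 kg.
Tool frame: the origin (TCP) lies on the centre line of the jaws, within the pads' length; the fingertips stand 14 mm ahead of it and the grasp point (between the pads) lies 5 mm behind it; x points along the fingers, y is the direction in which the jaws open and shut, and the axes are right-handed (so a half turn about x gives the same grasp; the last joint's range is limited). The gripper opens to 85 mm and grips with 20 to 120 N. Pads are 22 mm wide; open, the fingers measure 114 mm over their backs; the gripper's body (76 mm by 85 mm) begins 54 mm behind the grasp point. The pads swing forward as they close: fully open they stand 13 mm farther back than shut.
Start: joints at [-1.247, 0.313, 0.046, 1.304, 0, 1.431], TCP at [0.257, -0.514, 0.21] pointing down, gripper open.
Joint ranges: [-2.76, 2.76], [-0.86, 1.69], [-1.03, 1.26], [-2.2, 2.34], [-1.47, 1.5], [-3.14, 3.14]. Speed limits (rad/s): [2.57, 2.57, 3.14, 3.14, 3.14, 3.14].

### API

Orientations are given as a 3x3 rotation matrix whose columns are the frame's x, y, z axes.
In Python, from bench import arm, vision, job_done, cut_out, tip_of gives the robot as it stands.
- The arm moves only by the tool play_rows, never from a script. Its argument "plan" is a list of rows, each an object with "dp": the shift along the tool's x, y, z in cm, a list of three; "angular": the turn, a rotation vector about the tool's x, y, z in degrees, a list of three. A call has exactly 5 rows; each row is the pose to reach, as a shift and turn from the pose measured when the call began, along the tool's axes at that moment; what a row does not reach only later rows make up. A row lasts 1/10 s, in which the tool goes at most 50 mm and 8.59 degrees, less where a joint would pass 70% of its speed; a pose out of reach is approached as far as the arm can. A call with a gripper value outside its range is refused whole. "claw" is the finger opening in cm, from 0 to 8.54, set as the call begins (left out, the last holds). The fingers move at their own pace and stop on an object; "newtons" is the grip in N (left out, the last holds). Time passes only in rows, so rows that repeat a pose let the fingers close, or fill a call up. It gives the time, the measured TCP pose, the force and the opening at its end, in the units of the state.
- arm.read_state(): the state, without advancing time (a new reading comes with each control period).
- vision.snapshot(name): name is "scene" or "top" or "wrist"; returns (picture, depth): 400x640x3 uint8, red, green, blue; 400x640 float32, m along the optical axis (not along the pixel's ray), 0 where there is no reading.
- vision.calibration(name): a dict with "fov_y" (degrees; the focal length in pixels is half the picture's height over the tangent of half this angle, whatever the lens; pixels are square), "cx", "cy" (the principal point, pixels), "k1" (the pictures are not rectified: a ray, as slopes to the right and down, at radius r is drawn at 1 + k1 r^2 times it, then the intrinsics apply), "pose" (4x4, takes a point from camera to world coordinates). Camera axes: x right, y up, looking along -z (the intrinsics and any distortion apply to the point x, -y, -z); pixel columns grow to the right and rows downward; lengths in m; the calibration is good to about 2 mm. A picture is of the moment at which its call begins: read the wrist's pose just before it. calibration takes no time and is no camera call; for the wrist camera it gives the pose at the moment of the call.
- job_done(): hands the job in, once; it reports no verdict.
Trained networks look in the newest picture that a camera, given by its name, has taken for a name from the list of things; names that differ only in an ending like _2 or _b are one class to them, and where a whole thing is asked for, a point or a joint stands for the part that bears it (a point fixed in the world has none). Each returns a list of dicts, best first, with "conf" (0 to 1); they miss things now and then, are a little off and sometimes report something else, mostly with a low value. They report only what shows in the picture. A call takes as long as a camera call.
- cut_out(target, camera): "mask" (400x640 bool, what is visible of it) and "pixel" ([column, row] in pixels, amid what is visible of it).
- tip_of(target, camera): "pixel" ([column, row] in pixels: a listed point, or the origin of a listed thing).
The state is a dict: "time_s": time; "qpos": joint angles; "dq": joint speeds; "tau": joint torques, N m; "tool_pos": TCP position; "eef_rot": TCP orientation; "contact_force": force on the tool from outside, world axes, zero at the start; "moment": the same for the moment, N m; "width": finger opening in m.
Only numpy, scipy, OpenCV 4.12 (cv2) and the standard library are available. Lean on these libraries where they do the work, as an engineer would, in place of code of your own. Each camera call takes 0.05 s, during which the arm holds its last target. There are 200 camera calls.

## Working session

There is one attempt and no reset: what is moved stays moved. The work goes in short steps, Python scripts to look and compute and a tool call to move; the robot and the scene stay as the last step left them, time stands still between calls to the robot, and variables do not carry over. Pictures are saved under pics/ and viewed, about 8 in all and at most 12, crops included, and the job is handed in when it is done.

Besides the shell and the picture viewer there is one more tool, called as a command line: name --argument value ..., lists and objects as JSON in quotes. play_rows: Moves the arm, as the interface text tells. Its arguments: {"type":"object","properties":{"plan":{"type":"array","items":{"type":"object","properties":{"dp":{"type":"array","items":{"type":"number"}},"angular":{"type":"array","items":{"type":"number"}}}}},"claw":{"type":"number"},"newtons":{"type":"number"}},"required":["plan"]}

```bash
ls; mkdir -p pics; cat > h.py <<'E'
import numpy as np, cv2
from bench import arm, vision, job_done, cut_out, tip_of
def K(c):
    f=200/np.tan(np.radians(c['fov_y'])/2); return f
def rays(c,px):
    px=np.atleast_2d(np.asarray(px,float)); f=K(c)
    d=(px-[c['cx'],c['cy']])/f; s=d.copy()
    for _ in range(20): s=d/(1+c['k1']*(s**2).sum(1,keepdims=True))
    return np.c_[s[:,0],-s[:,1],-np.ones(len(s))]
def at_depth(c,px,z):
    p=rays(c,px)*np.asarray(z).reshape(-1,1); T=np.array(c['pose']); return p@T[:3,:3].T+T[:3,3]
def at_height(c,px,h):
    T=np.array(c['pose']); r=rays(c,px)@T[:3,:3].T; o=T[:3,3]
    return o+r*((h-o[2])/r[:,2])[:,None]
def cloud(c,depth,mask=None):
    m=depth>0
    if mask is not None: m&=mask
    v,u=np.nonzero(m); return at_depth(c,np.c_[u,v],depth[v,u])
def show(n,pic): cv2.imwrite(f'pics/{n}.png',pic[:,:,::-1])
E
python3 - <<'E'
from h import *
np.set_printoptions(precision=4,suppress=True)
a,d=vision.snapshot('top'); c=vision.calibration('top'); show('top0',a); np.save('top0.npy',d)
print(c)
for n in ['thick_volume','middle_volume','thin_volume','trough','press','jaw','lever']:
    for r in cut_out(n,'top')[:2]:
        P=cloud(c,d,r['mask']); 
        hi=P[P[:,2]>np.percentile(P[:,2],80)-.006]
        rect=cv2.minAreaRect((hi[:,:2]*1000).astype(np.float32))
        print(n,round(r['conf'],2),r['pixel'],len(P),np.median(P,0),rect, np.percentile(P[:,2],[5,50,95]))
for n in ['thick_volume','trough','press','jaw_face','jaw_back','lever_hinge','lever_grip']:
    h={'jaw_face':.038,'jaw_back':.036,'lever_hinge':.045,'lever_grip':.097}.get(n,0)
    for r in tip_of(n,'top')[:1]: print(n,r['conf'],r['pixel'],at_height(c,r['pixel'],h))
b,_=vision.snapshot('scene'); show('scene0',b)
print(arm.read_state())
E
```

```text
pics
{'fov_y': 48.244641827060136, 'cx': 315.7626429837219, 'cy': 192.15949055512667, 'k1': -0.09119741506728177, 'pose': array([[ 0.1125,  0.9736, -0.1984,  0.389 ],
       [-0.9936,  0.1093, -0.027 ,  0.0114],
       [-0.0046,  0.2002,  0.9798,  0.8894],
       [ 0.    ,  0.    ,  0.    ,  1.    ]])}
thick_volume 0.62 [426.9, 177.3] 595 [ 0.6177 -0.1783  0.0523] ((622.680908203125, -177.79916381835938), (31.14977264404297, 60.3331298828125), 1.5071091651916504) [0.0204 0.0523 0.0549]
middle_volume 0.61 [427.4, 210.3] 390 [ 0.5472 -0.1814  0.0523] ((549.8904418945312, -181.5181121826172), (20.2827091217041, 61.032081604003906), 1.63723886013031) [0.0275 0.0523 0.0552]
thin_volume 0.86 [427.6, 248.9] 295 [ 0.4754 -0.1845  0.0525] ((477.08740234375, -183.5524139404297), (14.30018138885498, 60.48768615722656), 0.8627363443374634) [0.022  0.0525 0.0551]
trough 0.69 [426.9, 223.8] 4316 [ 0.527  -0.1873  0.0141] ((549.218994140625, -181.4761505126953), (234.78338623046875, 86.87577819824219), 2.2502894401550293) [0.0048 0.0141 0.0541]
press 0.86 [212.3, 188.0] 3452 [0.5506 0.2357 0.0156] 
[... 1050 characters left out ...]
 ]]
jaw_back 0.59 [179.2, 169.6] [[0.5771 0.3103 0.036 ]]
lever_hinge 0.76 [203.3, 175.6] [[0.5684 0.2572 0.045 ]]
lever_grip 0.79 [184.2, 180.8] [[0.5437 0.2759 0.097 ]]
{'time_s': 0.8, 'qpos': array([-1.2466,  0.3131,  0.0461,  1.3036,  0.    ,  1.4312]), 'dq': array([-0.0001, -0.0007, -0.0014, -0.0014,  0.0007,  0.0016]), 'tau': array([ -0.0002, -48.039 ,  29.8794,   0.    ,  -0.0002,  -0.    ]), 'tool_pos': array([ 0.2572, -0.5143,  0.2096]), 'eef_rot': array([[ 0.0001,  0.4474, -0.8943],
       [-0.0002, -0.8943, -0.4474],
       [-1.    ,  0.0002,  0.    ]]), 'contact_force': array([-0.4486,  0.486 ,  0.4452]), 'moment': array([-0.0144,  0.0217, -0.0023]), 'width': 0.08546895649612304}
```

```bash
python3 - <<'E'
import cv2,numpy as np
a=cv2.imread('pics/top0.png');b=cv2.imread('pics/scene0.png')
cv2.imwrite('pics/c0.png',np.vstack([cv2.resize(a[90:320,100:520],(700,383)),cv2.resize(b,(347*1,217))if 0 else cv2.copyMakeBorder(cv2.resize(b,(345,216)),0,0,0,355,0)]))
E
```

```text
(no output)
```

View pics/c0.png

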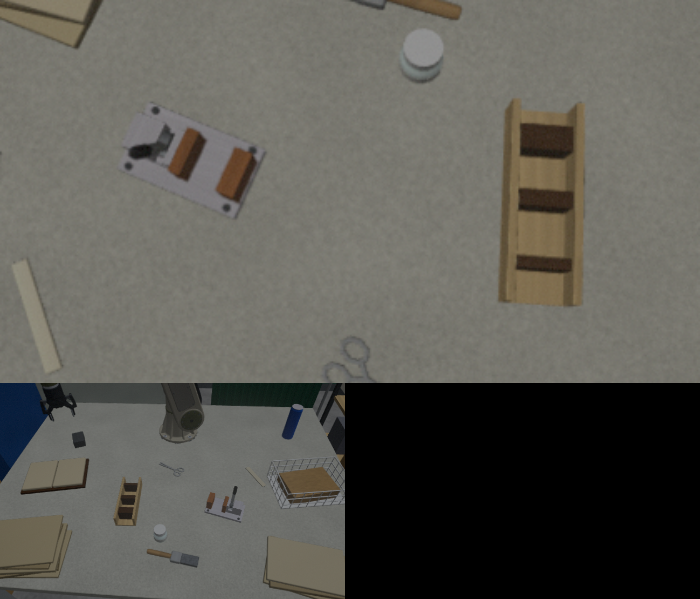

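Top view: thick volume at pixel (427,177), the far end of the trough; press at (212,188), with its lever leaning to the near side. I'll move above the thick volume.

```bash
cat >> h.py <<'E'
from scipy.spatial.transform import Rotation as R
np.set_printoptions(precision=4,suppress=True)
def goal(p,yaw=None,Rg=None):
    "tool pointing down, tool y at world yaw (deg): shift in cm, turn in deg"
    s=arm.read_state(); Q=np.array(s['eef_rot']); y=np.radians(yaw) if yaw is not None else 0
    if Rg is None: Rg=np.c_[[0,0,-1],[np.cos(y),np.sin(y),0],np.cross([0,0,-1],[np.cos(y),np.sin(y),0])]
    print('t',round(s['time_s'],2),'pos',s['tool_pos'],'dp',np.round(Q.T@(np.array(p)-s['tool_pos'])*100,2),'ang',np.round(np.degrees(R.from_matrix(Q.T@Rg).as_rotvec()),1),'F',s['contact_force'],'w',round(s['width'],4),'q',s['qpos'])
E
python3 -c "
from h import *
goal([.6225,-.1778,.2],2)"
```

```text
t 0.8 pos [ 0.2572 -0.5143  0.2096] dp [  0.95 -13.76 -47.72] ang [-65.4   0.   -0. ] F [-0.4486  0.486   0.4452] w 0.0855 q [-1.2466  0.3131  0.0461  1.3036  0.      1.4312]
```

play_rows --plan '[{"dp":[0,-1.4,-4.8],"angular":[-8,0,0]},{"dp":[0,-2.8,-9.5],"angular":[-16,0,0]},{"dp":[0,-4.2,-14.3],"angular":[-24,0,0]},{"dp":[0,-5.6,-19],"angular":[-32,0,0]},{"dp":[0,-7,-23.8],"angular":[-40,0,0]}]' --claw 5

```text
time_s: 1.3
tool_pos: [0.4399, -0.3439, 0.2098]
eef_rot: [[0.0, 0.92, -0.393], [-0.001, -0.393, -0.92], [-1.0, 0.001, 0.0]]
contact_force: [1.6, -1.0, 0.1]
width: 0.0502
```

```bash
python3 -c "
from h import *
goal([.6225,-.1778,.2],2)"
```

```text
t 1.3 pos [ 0.4399 -0.3439  0.2098] dp [  0.97  10.26 -22.45] ang [-25.1   0.   -0. ] F [ 1.6106 -1.034   0.0509] w 0.0502 q [-0.8072  0.28    0.0012  1.2912 -0.0001  1.1672]
```

play_rows --plan '[{"dp":[1,2,-4.5],"angular":[-8,0,0]},{"dp":[1,4,-9],"angular":[-16,0,0]},{"dp":[1,6.2,-13.5],"angular":[-25,0,0]},{"dp":[1,8.2,-18],"angular":[-25.1,0,0]},{"dp":[1,10.3,-22.4],"angular":[-25.1,0,0]}]'

```text
time_s: 1.8
tool_pos: [0.624, -0.1766, 0.1999]
eef_rot: [[0.001, 0.999, 0.035], [-0.001, 0.035, -0.999], [-1.0, 0.001, 0.001]]
contact_force: [1.0, -1.2, 0.2]
width: 0.0501
```

```bash
cat > w.py <<'E'
from h import *
import sys
def look(name,targets):
    c=vision.calibration('wrist'); a,d=vision.snapshot('wrist'); show(name,a)
    for t in targets:
        for r in cut_out(t,'wrist')[:2]:
            P=cloud(c,d,r['mask']); 
            if len(P)<20: print(t,r['conf'],'few');continue
            z=np.percentile(P[:,2],90); hi=P[abs(P[:,2]-z)<.006]
            rc=cv2.minAreaRect((hi[:,:2]*1000).astype(np.float32))
            print(t,round(r['conf'],2),r['pixel'],len(P),'top z',round(z,4),np.round(rc[0],1),np.round(rc[1],1),round(rc[2],1))
    return c,a,d
if __name__=='__main__': look(sys.argv[1],sys.argv[2:])
E
python3 -c "
from w import *
goal([.6225,-.1778,.2],2)
look('w1',['thick_volume','trough','middle_volume'])
"
```

```text
t 1.8 pos [ 0.624  -0.1766  0.1999] dp [-0.01 -0.15  0.11] ang [ 0.   0.1 -0. ] F [ 0.9706 -1.2021  0.2352] w 0.0501 q [-0.3993  0.4623  0.2429  1.3503 -0.0005  1.1365]
thick_volume 0.65 [322.3, 178.5] 2049 top z 0.0531 [ 623.4 -178.3] [29.9 61.4] 1.8
trough 0.74 [260.7, 175.9] 15530 top z 0.0523 [ 549.6 -182.4] [235.9  86.7] 2.2
middle_volume 0.68 [244.7, 178.1] 1877 top z 0.053 [ 551.  -180.6] [20.6 64.5] 1.4
```

View pics/w1.png

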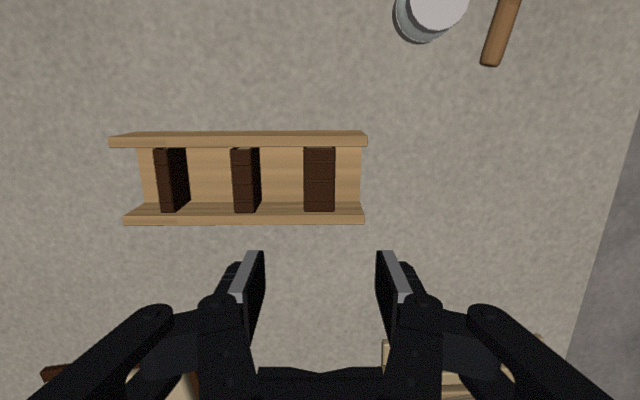

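play_rows --plan '[{"dp":[4,-0.1,0.1],"angular":[0,0,0]},{"dp":[8,-0.1,0.1],"angular":[0,0,0]},{"dp":[11.5,-0.1,0.1],"angular":[0,0,0]},{"dp":[14.5,-0.1,0.1],"angular":[0,0,0]},{"dp":[16.4,-0.1,0.1],"angular":[0,0,0]}]'

```text
time_s: 2.5
tool_pos: [0.6193, -0.1793, 0.0326]
eef_rot: [[-0.004, 0.999, 0.035], [0.001, 0.035, -0.999], [-1.0, -0.004, -0.001]]
contact_force: [0.2, 1.1, 0.4]
width: 0.0498
```

play_rows --plan '[{"dp":[0,0,0],"angular":[0,0,0]},{"dp":[0,0,0],"angular":[0,0,0]},{"dp":[0,0,0],"angular":[0,0,0]},{"dp":[0,0,0],"angular":[0,0,0]},{"dp":[0,0,0],"angular":[0,0,0]}]' --claw 2 --newtons 35

```text
time_s: 3.0
tool_pos: [0.6202, -0.1798, 0.0341]
eef_rot: [[-0.002, 0.999, 0.035], [-0.0, 0.035, -0.999], [-1.0, -0.002, 0.0]]
contact_force: [0.4, 0.0, 0.3]
width: 0.0202
```

play_rows --plan '[{"dp":[-1,0,0],"angular":[0,0,0]},{"dp":[-3,0,0],"angular":[0,0,0]},{"dp":[-5.5,0,0],"angular":[0,0,0]},{"dp":[-8,0,0],"angular":[0,0,0]},{"dp":[-10,0,0],"angular":[0,0,0]}]'

```text
time_s: 3.5
tool_pos: [0.6211, -0.1798, 0.137]
eef_rot: [[0.001, 0.999, 0.035], [-0.002, 0.035, -0.999], [-1.0, 0.001, 0.002]]
contact_force: [0.5, -0.2, 0.5]
width: 0.0196
```

```bash
python3 -c "
from h import *
goal([.5,.03,.14],78.6)"
```

```text
t 3.5 pos [ 0.6211 -0.1798  0.137 ] dp [ -0.34 -11.37 -21.39] ang [-76.6   0.1   0. ] F [ 0.5468 -0.2299  0.4825] w 0.0196 q [-0.4053  0.4783  0.1139  1.2051 -0.0011  1.1306]
```

```bash
python3 -c "
from w import *
c,a,d=look('w2',['thick_volume','middle_volume'])
b,d2=vision.snapshot('top');show('t2',b)
cv2.imwrite('pics/c2.png',np.vstack([a,cv2.resize(b[120:300,360:500],(311,400))[:,:,:] if 0 else cv2.copyMakeBorder(cv2.resize(b[130:280,300:540],(320,200)),0,0,0,320,0)])[:,:,::-1])
"
```

```text
thick_volume 0.82 [324.2, 195.0] 3064 top z 0.053 [ 623.5 -178.4] [29.9 61.5] 1.7
```

View pics/c2.png

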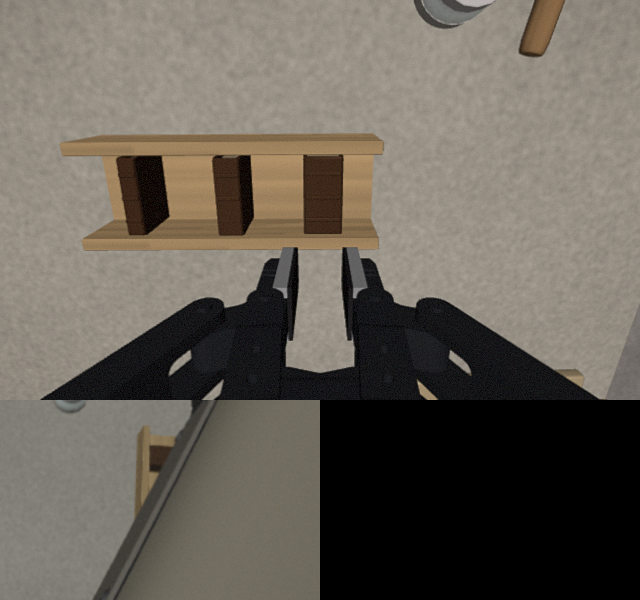

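```bash
python3 -c "
from h import *
c=vision.calibration('wrist'); a,d=vision.snapshot('wrist'); s=arm.read_state(); T=np.array(c['pose'])
print(T); Q=np.array(s['eef_rot']); p=np.array(s['tool_pos'])
print('cam in tool',Q.T@(T[:3,3]-p), Q.T@T[:3,:3])
for q in [(294,252),(346,252),(290,270),(352,270),(290,290),(350,290),(293,330),(348,330),(320,390),(323,195)]:
    z=d[q[1],q[0]]; w=at_depth(c,[q],[z])[0]; print(q,z,w,'tool',(w-p)@Q)
f=K(c)
for k in (0.014,0,-.005):
    w=p+Q[:,0]*k; l=T[:3,:3].T@(w-T[:3,3]); l=l/-l[2]; r2=l[0]**2+l[1]**2; m=1+c['k1']*r2
    print(k,c['cx']+f*l[0]*m,c['cy']-f*l[1]*m)
t,dt=vision.snapshot('top'); ct=vision.calibration('top'); P=cloud(ct,dt); n=P[(abs(P[:,:2]-p[:2])<.15).all(1)]; print(len(n), n[n[:,2]>.06].mean(0), n[n[:,2]>.06].min(0), n[n[:,2]>.06].max(0))
"
```

```text
[[ 0.9994 -0.0324 -0.01    0.6186]
 [ 0.0339  0.9551  0.2943 -0.1051]
 [ 0.     -0.2944  0.9557  0.2995]
 [ 0.      0.      0.      1.    ]]
cam in tool [-0.1656  0.0007 -0.0744] [[-0.0019  0.2941 -0.9558]
 [ 1.      0.0014 -0.0016]
 [ 0.0009 -0.9558 -0.2941]]
(294, 252) 0.14595237 [ 0.6098 -0.1693  0.1664] tool [-0.0325 -0.0101 -0.0105]
(346, 252) 0.14530237 [ 0.6319 -0.1682  0.167 ] tool [-0.0332  0.012  -0.0108]
(290, 270) 0.13170943 [ 0.6094 -0.1697  0.1814] tool [-0.0476 -0.0106 -0.0102]
(352, 270) 0.13242684 [ 0.6332 -0.1692  0.1808] tool [-0.047   0.0133 -0.0098]
(290, 290) 0.12088796 [ 0.6103 -0.1711  0.1932] tool [-0.0593 -0.0096 -0.0087]
(350, 290) 0.11880828 [ 0.6313 -0.1693  0.1951] tool [-0.0612  0.0113 -0.0098]
(293, 330) 0.12885152 [ 0.6114 -0.1898  0.1907] tool [-0.0568 -0.0092  0.01  ]
(348, 330) 0.12409218 [ 0.6316 -0.186   0.1947] tool [-0.0608  0.0111  0.0069]
(320, 390) 0.0785862 [ 0.6208 -0.1697  0.2372] tool [-0.1033  0.0008 -0.0097]
(323, 195) 0.25706312 [ 0.6235 -0.1766  0.0526] tool [ 0.0813  0.0036 -0.0028]
0.014 317.97552921408226 232.96677782670372
0 317.9001606448685 243.19881915525553
-0.005 317.87046375438234 247.23110117884374
33056 [ 0.5265 -0.1166  0.6453] [ 0.4702 -0.1804  0.06  ] [ 0.7349 -0.0296  0.684 ]
```

The pads, located by wrist depth, are about 45 mm behind where the reported TCP puts them. The first close was therefore above the book and touched nothing. I'll allow for that offset and descend in stages, checking the force.

play_rows --plan '[{"dp":[3,0.2,-0.1],"angular":[0,0,0]},{"dp":[6,0.2,-0.1],"angular":[0,0,0]},{"dp":[9,0.2,-0.1],"angular":[0,0,0]},{"dp":[10.5,0.2,-0.1],"angular":[0,0,0]},{"dp":[10.7,0.2,-0.1],"angular":[0,0,0]}]' --claw 5

```text
time_s: 4.3
tool_pos: [0.6182, -0.1769, 0.0219]
eef_rot: [[-0.01, 0.999, 0.035], [0.003, 0.035, -0.999], [-1.0, -0.01, -0.004]]
contact_force: [-1.2, -0.0, 0.0]
width: 0.0496
```

```bash
python3 -c "
from w import *
goal([.6225,-.1782,-.014],2)
c,a,d=look('w3',['thick_volume'])
s=arm.read_state();Q=np.array(s['eef_rot']); p=np.array(s['tool_pos'])
W=cloud(c,d); t=(W-p)@Q; m=(abs(t[:,1])<.04)&(abs(t[:,2])<.012)&(W[:,2]>.056)&(W[:,2]<.1); print(m.sum(),W[m].min(0),W[m].max(0),np.percentile(t[m],[1,50,99],axis=0))
"
```

```text
t 4.3 pos [ 0.6182 -0.1769  0.0219] dp [3.58 0.46 0.16] ang [-0.  -0.2  0.6] F [-1.2334 -0.0084  0.0381] w 0.0496 q [-0.4029  0.5593 -0.0487  0.9734 -0.0011  1.1332]
thick_volume 0.6 [333.5, 267.7] 8503 top z 0.053 [ 623.4 -178.2] [30.1 63.2] 1.6
5006 [ 0.5805 -0.1899  0.056 ] [ 0.661  -0.1648  0.1   ] [[-0.075  -0.0396 -0.012 ]
 [-0.0517  0.0231 -0.0075]
 [-0.0315  0.0395  0.0098]]
```

View pics/w3.png

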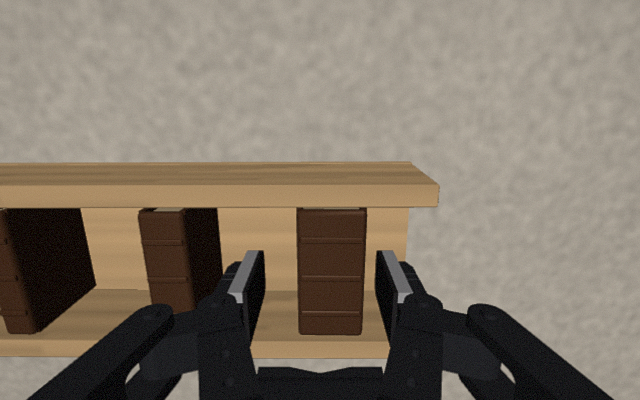

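play_rows --plan '[{"dp":[0,0.4,0.1],"angular":[0,0,0.5]},{"dp":[0.8,0.4,0.1],"angular":[0,0,0.5]},{"dp":[1.8,0.4,0.1],"angular":[0,0,0.5]},{"dp":[2.8,0.4,0.1],"angular":[0,0,0.5]},{"dp":[3.5,0.4,0.1],"angular":[0,0,0.5]}]'

```text
time_s: 4.9
tool_pos: [0.6236, -0.1784, -0.0113]
eef_rot: [[0.002, 0.999, 0.035], [0.002, 0.035, -0.999], [-1.0, 0.002, -0.002]]
contact_force: [0.4, 1.8, -0.3]
width: 0.0498
```

play_rows --plan '[{"dp":[0,0,0],"angular":[0,0,0]},{"dp":[0,0,0],"angular":[0,0,0]},{"dp":[0,0,0],"angular":[0,0,0]},{"dp":[0,0,0],"angular":[0,0,0]},{"dp":[0,0,0],"angular":[0,0,0]}]' --claw 2 --newtons 30

```text
time_s: 5.4
tool_pos: [0.6238, -0.1785, -0.011]
eef_rot: [[0.002, 0.999, 0.035], [0.002, 0.035, -0.999], [-1.0, 0.002, -0.002]]
contact_force: [0.2, -0.0, -0.4]
width: 0.0296
```

play_rows --plan '[{"dp":[-1,0,0],"angular":[0,0,0]},{"dp":[-3,0,0],"angular":[0,0,0]},{"dp":[-5.5,0,0],"angular":[0,0,0]},{"dp":[-8.5,0,0],"angular":[0,0,0]},{"dp":[-11,0,0],"angular":[0,0,0]}]'

```text
time_s: 5.9
tool_pos: [0.624, -0.1789, 0.1016]
eef_rot: [[0.004, 0.999, 0.035], [0.001, 0.035, -0.999], [-1.0, 0.004, -0.001]]
contact_force: [0.8, 0.3, 0.2]
width: 0.0298
```

```bash
python3 -c "
from h import *
goal([.52,.03,.1],78.6)"
```

```text
t 5.9 pos [ 0.624  -0.1789  0.1016] dp [  0.14  -9.67 -21.24] ang [-76.6   0.1  -0.2] F [0.7697 0.2652 0.2348] w 0.0298 q [-0.404   0.4995  0.0592  1.1271  0.0026  1.132 ]
```

play_rows --plan '[{"dp":[0,-1.5,-3.2],"angular":[-7,0,0]},{"dp":[0,-3.5,-7.5],"angular":[-15,0,0]},{"dp":[0,-5.5,-12],"angular":[-23,0,0]},{"dp":[0,-7.5,-16.5],"angular":[-31,0,0]},{"dp":[0,-9.7,-21.2],"angular":[-39,0,0]}]'

```text
time_s: 6.4
tool_pos: [0.52, 0.0293, 0.1025]
eef_rot: [[0.006, 0.751, 0.66], [0.001, 0.66, -0.751], [-1.0, 0.005, 0.003]]
contact_force: [1.4, 1.2, -0.7]
width: 0.0297
```

play_rows --plan '[{"dp":[0,0,0],"angular":[-8,0,0]},{"dp":[0,0,0],"angular":[-16,0,0]},{"dp":[0,0,0],"angular":[-24,0,0]},{"dp":[0,0,0],"angular":[-32,0,0]},{"dp":[0,0,0],"angular":[-39,0,0]}]'

```text
time_s: 6.9
tool_pos: [0.5202, 0.0294, 0.1036]
eef_rot: [[0.007, 0.163, 0.987], [0.001, 0.987, -0.163], [-1.0, 0.002, 0.007]]
contact_force: [0.1, -0.1, -0.7]
width: 0.0297
```

```bash
python3 -c "
from h import *
goal([.52,.03,-.0165],78.6)"
```

```text
t 6.9 pos [0.5202 0.0294 0.1036] dp [12.01  0.03 -0.12] ang [ 2.   0.4 -0.1] F [ 0.1029 -0.0889 -0.7367] w 0.0297 q [-0.0987  0.2612 -0.2923  1.01    0.0016  0.0652]
```

play_rows --plan '[{"dp":[3.5,0,-0.1],"angular":[2,0.4,0]},{"dp":[7,0,-0.1],"angular":[2,0.4,0]},{"dp":[9.5,0,-0.1],"angular":[2,0.4,0]},{"dp":[11,0,-0.1],"angular":[2,0.4,0]},{"dp":[11.5,0,-0.1],"angular":[2,0.4,0]}]'

```text
time_s: 7.4
tool_pos: [0.519, 0.0298, -0.0123]
eef_rot: [[-0.002, 0.197, 0.98], [0.002, 0.98, -0.197], [-1.0, 0.002, -0.002]]
contact_force: [0.0, 0.2, -1.5]
width: 0.0293
```

play_rows --plan '[{"dp":[0.1,0,0],"angular":[0,0,0]},{"dp":[0.2,0,0],"angular":[0,0,0]},{"dp":[0.3,0,0],"angular":[0,0,0]},{"dp":[0.4,0,0],"angular":[0,0,0]},{"dp":[0.5,0,0],"angular":[0,0,0]}]'

```text
time_s: 7.9
tool_pos: [0.5195, 0.0298, -0.0168]
eef_rot: [[-0.001, 0.197, 0.98], [0.002, 0.98, -0.197], [-1.0, 0.002, -0.001]]
contact_force: [0.3, 0.6, -0.8]
width: 0.0295
```

```bash
python3 -c "
from h import *
goal([.52,.03,-.017],78.6)"
```

```text
t 7.9 pos [ 0.5195  0.0298 -0.0168] dp [0.02 0.03 0.04] ang [ 0.  -0.1 -0.1] F [ 0.3484  0.5651 -0.835 ] w 0.0295 q [-0.0985  0.393  -0.4427  0.7359  0.0022  0.1002]
```

play_rows --plan '[{"dp":[0.1,0,0],"angular":[0,0,0]},{"dp":[0.1,0,0],"angular":[0,0,0]},{"dp":[0.1,0,0],"angular":[0,0,0]},{"dp":[0.1,0,0],"angular":[0,0,0]},{"dp":[0.1,0,0],"angular":[0,0,0]}]'

```text
time_s: 8.4
tool_pos: [0.5195, 0.0298, -0.0178]
eef_rot: [[-0.001, 0.197, 0.98], [0.002, 0.98, -0.197], [-1.0, 0.002, -0.001]]
contact_force: [0.0, -0.3, -0.6]
width: 0.0297
```

play_rows --plan '[{"dp":[0,0,0],"angular":[0,0,0]},{"dp":[0,0,0],"angular":[0,0,0]},{"dp":[0,0,0],"angular":[0,0,0]},{"dp":[0,0,0],"angular":[0,0,0]},{"dp":[0,0,0],"angular":[0,0,0]}]' --claw 5

```text
time_s: 8.9
tool_pos: [0.5196, 0.0298, -0.0178]
eef_rot: [[-0.001, 0.197, 0.98], [0.002, 0.98, -0.197], [-1.0, 0.002, -0.001]]
contact_force: [0.1, -0.7, 0.3]
width: 0.0499
```

play_rows --plan '[{"dp":[-2,0,0],"angular":[0,0,0]},{"dp":[-4.5,0,0],"angular":[0,0,0]},{"dp":[-7,0,0],"angular":[0,0,0]},{"dp":[-10,0,0],"angular":[0,0,0]},{"dp":[-14,0,0],"angular":[0,0,0]}]'

```text
time_s: 9.4
tool_pos: [0.5183, 0.0296, 0.1222]
eef_rot: [[-0.003, 0.198, 0.98], [0.003, 0.98, -0.198], [-1.0, 0.002, -0.004]]
contact_force: [0.8, 0.4, -0.3]
width: 0.0501
```

play_rows --plan '[{"dp":[0,0,0],"angular":[-8,0,0]},{"dp":[0,0,0],"angular":[-16,0,0]},{"dp":[0,0,0],"angular":[-24,0,0]},{"dp":[0,0,0],"angular":[-32,0,0]},{"dp":[0,0,0],"angular":[-40,0,0]}]' --claw 8.5

```text
time_s: 9.9
tool_pos: [0.5182, 0.0296, 0.1222]
eef_rot: [[-0.003, -0.484, 0.875], [0.003, 0.875, 0.484], [-1.0, 0.004, -0.002]]
contact_force: [0.7, -0.6, -0.5]
width: 0.0852
```

play_rows --plan '[{"dp":[0,0,0],"angular":[-8,0,0]},{"dp":[0,0,0],"angular":[-16,0,0]},{"dp":[0,0,0],"angular":[-24,0,0]},{"dp":[0,0,0],"angular":[-32,0,0]},{"dp":[0,0,0],"angular":[-40,0,0]}]'

```text
time_s: 10.4
tool_pos: [0.5181, 0.0296, 0.1222]
eef_rot: [[-0.004, -0.935, 0.354], [0.003, 0.354, 0.935], [-1.0, 0.004, 0.001]]
contact_force: [1.0, -0.0, -0.2]
width: 0.085
```

```bash
python3 -c "
from w import *
c,a,d=look('w4',['thick_volume'])
goal([.52,.03,.035],168.6)
"
```

```text
thick_volume 0.74 [319.6, 198.0] 4245 top z 0.047 [520.5  29.1] [30.7 62. ] 79.2
t 10.5 pos [0.5181 0.0296 0.1222] dp [ 8.72 -0.2   0.1 ] ang [-9.6  0.1 -0.2] F [ 0.6848 -0.6307 -0.0357] w 0.0849 q [-0.0991  0.2525 -0.2555  1.0666  0.0022 -1.3027]
```

View pics/w4.png

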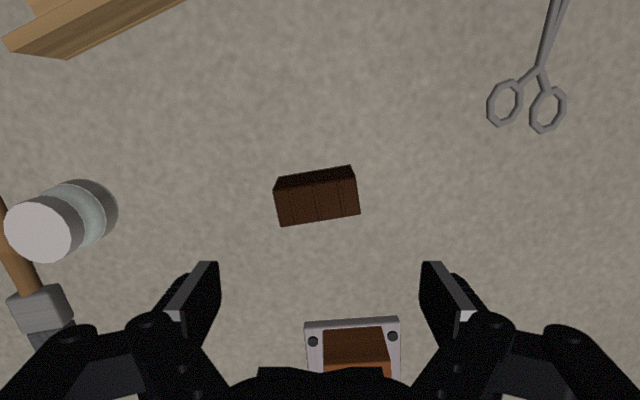

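play_rows --plan '[{"dp":[1,-0.3,0],"angular":[-5,0,-0.2]},{"dp":[4,-0.3,0],"angular":[-9.5,0,-0.2]},{"dp":[7.5,-0.3,0],"angular":[-9.5,0,-0.2]},{"dp":[9.5,-0.3,0],"angular":[-9.5,0,-0.2]},{"dp":[10,-0.3,0],"angular":[-9.5,0,-0.2]}]'

```text
time_s: 11.0
tool_pos: [0.5182, 0.029, 0.0197]
eef_rot: [[-0.005, -0.979, 0.203], [0.002, 0.203, 0.979], [-1.0, 0.005, 0.001]]
contact_force: [0.6, -0.1, -0.8]
width: 0.0853
```

```bash
python3 -c "
from w import *
goal([.521,.0289,-.02],168.8)
d=np.load('top0.npy'); c=vision.calibration('top'); P=cloud(c,d)
m=(P[:,0]>.44)&(P[:,0]<.68)&(P[:,1]>.13)&(P[:,1]<.36); P=P[m]
u=np.array([.2,.98])
for lo,hi in ((.008,.02),(.05,.063)):
    q=P[(P[:,2]>lo)&(P[:,2]<hi)]; rc=cv2.minAreaRect((q[:,:2]*1000).astype(np.float32)); print(lo,len(q),rc)
th=np.radians(78.6)
q=P[(P[:,2]>.052)&(P[:,2]<.064)]
for a in (76,77,78,79,80,81):
    th=np.radians(a); ey=np.array([np.cos(th),np.sin(th)]); ex=np.array([ey[1],-ey[0]])
    A=P[(P[:,2]>.052)&(P[:,2]<.064)][:,:2]; v=A@ey; w=A@ex
    f=v<np.median(v)-.02
    h=np.sort(v); g=np.argmax(np.diff(h)); F=v<=h[g]
    print(a,'gap',h[g],h[g+1],'fixed y',v[F].min(),v[F].max(),'x',np.percentile(w[F],[1,99]),'origin', ey*(h[g]+.055)+ex*np.percentile(w[F],[1,99]).mean())
"
```

```text
t 11.0 pos [0.5182 0.029  0.0197] dp [ 3.97 -0.3   0.05] ang [-0.5  0.1 -0.3] F [ 0.6178 -0.075  -0.823 ] w 0.0853 q [-0.0999  0.3492 -0.4001  0.8267  0.0016 -1.4662]
0.008 1908 ((558.105224609375, 241.70291137695312), (159.7615203857422, 92.95423889160156), 73.87665557861328)
0.05 1153 ((556.9334106445312, 237.80979919433594), (147.0677947998047, 56.006587982177734), 73.55742645263672)
76 gap 0.3148007811175585 0.35771126310923856 fixed y 0.29137493844147355 0.3148007811175585 x [0.4529 0.5074] origin [0.5553 0.2427]
77 gap 0.3068329972829289 0.34886922768419965 fixed y 0.28251993082914745 0.3068329972829289 x [0.4581 0.5126] origin [0.5543 0.2434]
78 gap 0.298771749144969 0.33992092331283613 fixed y 0.2735788649090588 0.298771749144969 x [0.4631 0.5176] origin [0.5532 0.2441]
79 gap 0.2906194922379526 0.33079210228262035 fixed y 0.2645544642165008 0.2906194922379526 x [0.4679 0.5225] origin [0.5521 0.2448]
80 gap 0.2823787098183062 0.3215304153560409 fixed y 0.2554494776713458 0.2823787098183062 x [0.4727 0.5273] origin [0.551  0.2454]
81 gap 0.2740519121081852 0.31217078715020896 fixed y 0.2462666787406975 0.2740519121081852 x [0.4773 0.5319] origin [0.5499 0.2461]
```

play_rows --plan '[{"dp":[0,-0.3,0],"angular":[-0.5,0,-0.3]},{"dp":[1,-0.3,0],"angular":[-0.5,0,-0.3]},{"dp":[2,-0.3,0],"angular":[-0.5,0,-0.3]},{"dp":[3,-0.3,0],"angular":[-0.5,0,-0.3]},{"dp":[3.9,-0.3,0],"angular":[-0.5,0,-0.3]}]'

```text
time_s: 11.5
tool_pos: [0.5209, 0.0284, -0.02]
eef_rot: [[0.0, -0.981, 0.195], [0.001, 0.195, 0.981], [-1.0, 0.0, 0.001]]
contact_force: [0.3, -1.0, -0.3]
width: 0.0848
```

play_rows --plan '[{"dp":[0,0,0],"angular":[0,0,0]},{"dp":[0,0,0],"angular":[0,0,0]},{"dp":[0,0,0],"angular":[0,0,0]},{"dp":[0,0,0],"angular":[0,0,0]},{"dp":[0,0,0],"angular":[0,0,0]}]' --claw 5.5 --newtons 30

```text
time_s: 12.0
tool_pos: [0.5212, 0.0284, -0.0197]
eef_rot: [[0.001, -0.981, 0.195], [0.001, 0.195, 0.981], [-1.0, -0.001, 0.001]]
contact_force: [0.1, -0.7, -0.4]
width: 0.0619
```

play_rows --plan '[{"dp":[-1,0,0],"angular":[0,0,0]},{"dp":[-3,0,0],"angular":[0,0,0]},{"dp":[-6,0,0],"angular":[0,0,0]},{"dp":[-9,0,0],"angular":[0,0,0]},{"dp":[-11,0,0],"angular":[0,0,0]}]'

```text
time_s: 12.5
tool_pos: [0.5221, 0.0282, 0.0934]
eef_rot: [[0.004, -0.981, 0.195], [0.001, 0.195, 0.981], [-1.0, -0.004, 0.001]]
contact_force: [1.0, -0.4, -0.7]
width: 0.0616
```

```bash
python3 -c "
from w import *
goal([.5486,.206,.09],163.7)
c,a,d=look('w5',['press'])
P=cloud(c,d); s=arm.read_state()
q=P[(P[:,2]>.008)&(P[:,2]<.017)&(P[:,1]>.1)&(P[:,1]<.36)&(P[:,0]>.44)&(P[:,0]<.68)]; print(len(q),cv2.minAreaRect((q[:,:2]*1000).astype(np.float32)),q.max(0))
"
```

```text
t 12.5 pos [0.5221 0.0282 0.0934] dp [ 0.36  0.87 17.95] ang [5.1 0.1 0.2] F [ 0.9589 -0.3695 -0.7372] w 0.0616 q [-0.1003  0.2756 -0.2999  0.9914  0.001  -1.475 ]
press 0.76 [324.2, 364.4] 506 top z 0.0348 [546.2 163.4] [ 2.9 37.8] 74.3
130 ((542.1774291992188, 179.79672241210938), (9.7385892868042, 92.56393432617188), 77.89825439453125) [0.5885 0.1941 0.0166]
```

play_rows --plan '[{"dp":[0,0.1,2.5],"angular":[1,0,0]},{"dp":[0,0.3,6.5],"angular":[2,0,0]},{"dp":[0,0.5,11],"angular":[3,0,0]},{"dp":[0,0.7,15],"angular":[4,0,0.2]},{"dp":[0.3,0.9,17.9],"angular":[5.1,0.1,0.2]}]'

```text
time_s: 13.1
tool_pos: [0.5499, 0.2077, 0.0912]
eef_rot: [[0.004, -0.96, 0.281], [-0.0, 0.281, 0.96], [-1.0, -0.004, 0.001]]
contact_force: [0.8, 0.3, -0.9]
width: 0.0618
```

```bash
python3 -c "
from w import *
goal([.5486,.206,-.003],163.7)
c=vision.calibration('wrist'); a,d=vision.snapshot('wrist'); P=cloud(c,d)
m=(P[:,1]>.1)&(P[:,1]<.36)&(P[:,0]>.44)&(P[:,0]<.68)
for l,h in((.008,.017),(.05,.063),(.15,.17)):
  q=P[m&(P[:,2]>l)&(P[:,2]<h)]; print(l,len(q)); print(cv2.minAreaRect((q[:,:2]*1000).astype(np.float32)) if len(q) else '')
for r in tip_of('press','wrist')[:1]: print(r['conf'],at_height(c,r['pixel'],0))
b,e=vision.snapshot('top'); show('t5',b)
cv2.imwrite('pics/c5.png',np.vstack([cv2.resize(a,(480,300)),cv2.resize(b[90:290,90:410],(480,300))])[:,:,::-1])
"
```

```text
t 13.1 pos [0.5499 0.2077 0.0912] dp [ 9.42  0.11 -0.21] ang [0.  0.1 0.2] F [ 0.76    0.2862 -0.9171] w 0.0618 q [ 0.2253  0.3935 -0.1346  1.0387 -0.0011 -1.061 ]
0.008 7488
((547.3866577148438, 199.14871215820312), (73.73503112792969, 92.10948181152344), 73.53678894042969)
0.05 3692
((540.670166015625, 176.35079956054688), (22.710247039794922, 55.97308349609375), 73.64095306396484)
0.15 19303
((550.2463989257812, 207.63343811035156), (31.300626754760742, 126.24215698242188), 73.59807586669922)
0.74 [[0.5576 0.2422 0.    ]]
```

View pics/c5.png

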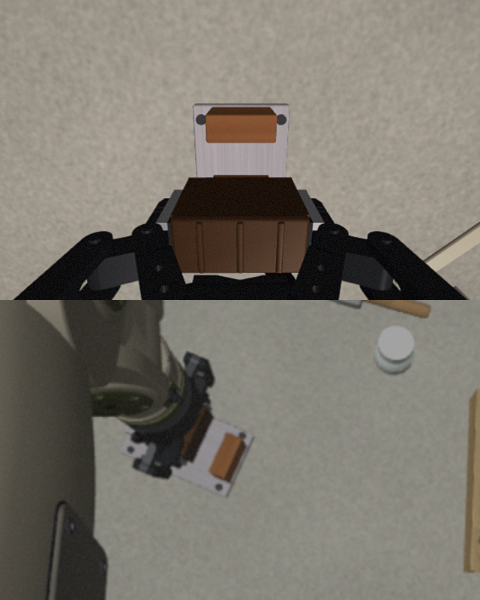

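play_rows --plan '[{"dp":[0.5,0,-0.3],"angular":[0,0.1,0.2]},{"dp":[3,0,-0.3],"angular":[0,0.1,0.2]},{"dp":[5.5,0,-0.3],"angular":[0,0.1,0.2]},{"dp":[8,0,-0.3],"angular":[0,0.1,0.2]},{"dp":[9.2,0,-0.3],"angular":[0,0.1,0.2]}]'

```text
time_s: 13.75
tool_pos: [0.5467, 0.2021, -0.004]
eef_rot: [[-0.005, -0.96, 0.28], [-0.002, 0.28, 0.96], [-1.0, 0.004, -0.004]]
contact_force: [-0.6, -1.2, -1.6]
width: 0.0617
```

```bash
python3 -c "
from w import *
goal([.549,.205,-.0077],163.7)
c=vision.calibration('wrist'); a,d=vision.snapshot('wrist'); P=cloud(c,d); show('w6',a)
m=(P[:,1]>.1)&(P[:,1]<.36)&(P[:,0]>.44)&(P[:,0]<.68)
for l,h in((.008,.017),(.055,.0605),(.0615,.068)):
  q=P[m&(P[:,2]>l)&(P[:,2]<h)]; print(l,len(q)); print(cv2.minAreaRect((q[:,:2]*1000).astype(np.float32)) if len(q) else '')
"
```

```text
t 13.75 pos [ 0.5467  0.2021 -0.004 ] dp [ 0.37 -0.15  0.34] ang [ 0.1 -0.2 -0.2] F [-0.5594 -1.1813 -1.6271] w 0.0617 q [ 0.2171  0.4804 -0.258   0.8378 -0.0013 -1.0702]
0.008 4531
((552.316162109375, 216.69134521484375), (110.90239715576172, 92.46348571777344), 73.77715301513672)
0.055 12627
((542.6669311523438, 184.46014404296875), (41.16639709472656, 88.29830169677734), 75.35276794433594)
0.0615 13442
((549.1564331054688, 201.62290954589844), (30.68939971923828, 111.45319366455078), 73.70112609863281)
```

play_rows --plan '[{"dp":[0,-0.1,0.2],"angular":[0,-0.2,-0.2]},{"dp":[0.1,-0.1,0.3],"angular":[0,-0.2,-0.2]},{"dp":[0.2,-0.1,0.3],"angular":[0,-0.2,-0.2]},{"dp":[0.3,-0.1,0.3],"angular":[0,-0.2,-0.2]},{"dp":[0.4,-0.1,0.3],"angular":[0,-0.2,-0.2]}]'

```text
time_s: 14.3
tool_pos: [0.5484, 0.2049, -0.0084]
eef_rot: [[-0.001, -0.96, 0.279], [-0.0, 0.279, 0.96], [-1.0, 0.001, -0.0]]
contact_force: [-0.1, -0.5, -1.0]
width: 0.0617
```

```bash
python3 -c "
from w import *
goal([.549,.205,-.0077],163.7)
c=vision.calibration('wrist'); a,d=vision.snapshot('wrist'); P=cloud(c,d); show('w7',a)
ey=np.array([np.cos(np.radians(73.7)),np.sin(np.radians(73.7))]);ex=np.array([ey[1],-ey[0]])
Q=np.c_[(P[:,:2]-[.558,.2417])@np.c_[ex,ey]*1000,P[:,2]*1000]
s=abs(Q[:,0])<20
for z0,z1 in ((50,56),(56,59.5),(59.5,62),(8,16)):
  q=Q[s&(Q[:,2]>z0)&(Q[:,2]<z1)&(Q[:,1]<40)&(Q[:,1]>-85)]; print(z0,len(q),np.histogram(q[:,1],bins=np.arange(-82,-10,3))[0])
"
```

```text
t 14.3 pos [ 0.5484  0.2049 -0.0084] dp [-0.07 -0.06  0.03] ang [ 0.1 -0.  -0. ] F [-0.1404 -0.4806 -0.9849] w 0.0617 q [ 0.2204  0.486  -0.2614  0.8243  0.0001 -1.0672]
50 1623 [ 17 741   0   0   0   0   0   0   0 681 183   0   0   0   0   0   0   0
   0   0   0   0   0]
56 17129 [  10 1337 1185 1137 1127 1105 1068 1009  613  330 1174  907  860  878
  831  832  792  778  788  368    0    0    0]
59.5 482 [ 0  7 13  8  5  5  5  6  0  0 36 54 56 43 52 55 51 42 40  4  0  0  0]
8 809 [525 284   0   0   0   0   0   0   0   0   0   0   0   0   0   0   0   0
   0   0   0   0   0]
```

View pics/w7.png

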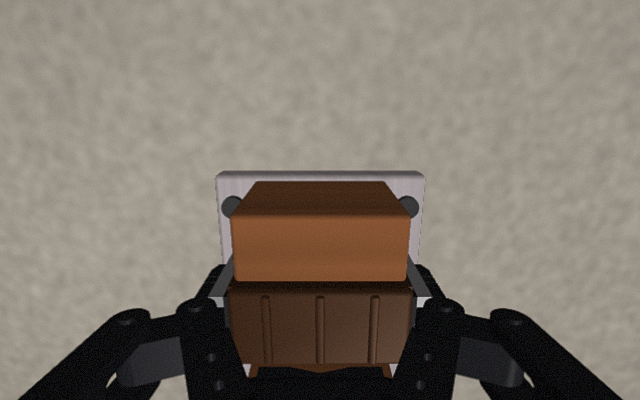

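play_rows --plan '[{"dp":[0.05,0,0],"angular":[0,0,0]},{"dp":[0.05,0,0],"angular":[0,0,0]},{"dp":[0.05,0,0],"angular":[0,0,0]},{"dp":[0.05,0,0],"angular":[0,0,0]},{"dp":[0.05,0,0],"angular":[0,0,0]}]' --claw 7.6

```text
time_s: 14.85
tool_pos: [0.5484, 0.2049, -0.009]
eef_rot: [[-0.001, -0.96, 0.279], [-0.0, 0.279, 0.96], [-1.0, 0.001, -0.0]]
contact_force: [0.5, 0.8, 0.2]
width: 0.076
```

play_rows --plan '[{"dp":[-1,0,0],"angular":[0,0,0]},{"dp":[-3,0,0],"angular":[0,0,0]},{"dp":[-6,0,0],"angular":[0,0,0]},{"dp":[-10,0,0],"angular":[0,0,0]},{"dp":[-14,0,0],"angular":[0,0,0]}]'

```text
time_s: 15.35
tool_pos: [0.548, 0.2048, 0.1328]
eef_rot: [[-0.002, -0.96, 0.279], [-0.0, 0.279, 0.96], [-1.0, 0.001, -0.001]]
contact_force: [0.9, -0.4, -0.3]
width: 0.0761
```

```bash
python3 -c "
from w import *
c,a,d=look('w8',['thick_volume'])
ey=np.array([.2807,.9598]);o=np.array([.558,.2417])
goal([*(o+ey*.13),.13],163.7)
"
```

```text
t 15.45 pos [0.5525 0.2059 0.1382] dp [ 0.9   0.46 16.59] ang [0.1 0.3 0.5] F [-0.1258  0.5125  0.0062] w 0.0758 q [ 0.2206  0.361  -0.0624  1.1369  0.0001 -1.0672]
```

play_rows --plan '[{"dp":[0,0.1,3.5],"angular":[0,0,0]},{"dp":[0,0.3,7],"angular":[0,0,0]},{"dp":[0,0.4,10.5],"angular":[0,0,0]},{"dp":[0,0.5,13.6],"angular":[0,0.2,0.3]},{"dp":[0,0.5,13.6],"angular":[0,0.2,0.3]}]' --claw 0

```text
time_s: 15.95
tool_pos: [0.5859, 0.3414, 0.1382]
eef_rot: [[0.004, -0.961, 0.276], [0.002, 0.276, 0.961], [-1.0, -0.004, 0.003]]
contact_force: [-1.6, -0.4, 0.0]
width: 0.0028
```

```bash
python3 -c "
from w import *
ey=np.array([.2807,.9598]);o=np.array([.558,.2417]);ex=np.array([ey[1],-ey[0]])
goal([*(o+ey*.1),.005],163.7)
c=vision.calibration('wrist'); a,d=vision.snapshot('wrist'); P=cloud(c,d); show('w9',a)
Q=np.c_[(P[:,:2]-o)@np.c_[ex,ey]*1000,P[:,2]*1000]
def st(n,m): q=Q[m]; print(n,len(q),np.percentile(q,[2,50,98],axis=0).round(1).tolist() if len(q) else '')
near=(abs(Q[:,0])<25)
st('fingers',near&(abs(Q[:,1]-100)<25)&(Q[:,2]>120)); 
print('tip z',Q[near&(abs(Q[:,1]-100)<25)&(Q[:,2]>100),2].min() if (near&(abs(Q[:,1]-100)<25)&(Q[:,2]>100)).any() else '')
for t in ['thick_volume','jaw','lever']:
  for r in cut_out(t,'wrist')[:1]:
    W=cloud(c,d,r['mask']); w=np.c_[(W[:,:2]-o)@np.c_[ex,ey]*1000,W[:,2]*1000]; print(t,r['conf'],np.percentile(w,[2,50,98],axis=0).round(1).tolist())
"
```

```text
t 15.95 pos [0.5859 0.3414 0.1382] dp [13.32 -0.07 -0.39] ang [0.3 0.2 0.2] F [-1.6099 -0.4288  0.0231] w 0.0028 q [ 0.4095  0.5373  0.2126  1.2415 -0.0003 -0.8819]
fingers 19246 [[-23.4, 85.2, 171.8], [0.6, 90.8, 228.1], [23.7, 109.1, 248.3]]
tip z 162.65855933179844
thick_volume 0.64 [[-28.1, -29.2, 14.7], [1.4, -22.8, 56.9], [31.1, -21.8, 59.7]]
jaw 0.93 [[-30.7, -10.0, 30.0], [-1.8, 23.2, 57.8], [25.7, 67.0, 127.5]]
lever 0.8 [[-34.5, 16.2, 18.5], [-16.9, 23.1, 107.4], [14.9, 29.6, 128.5]]
```

View pics/w9.png

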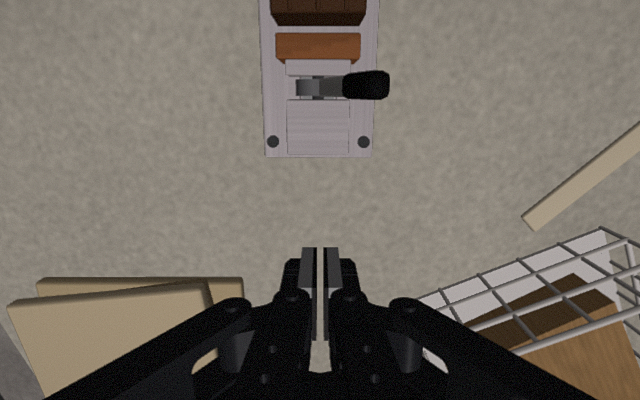

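```bash
python3 -c "
from w import *
ey=np.array([.2807,.9598]);o=np.array([.558,.2417]);ex=np.array([ey[1],-ey[0]])
P=np.r_[cloud(vision.calibration('top'),np.load('top0.npy'))]
Q=np.c_[(P[:,:2]-o)@np.c_[ex,ey]*1000,P[:,2]*1000]
q=Q[(abs(Q[:,0])<90)&(Q[:,1]>84)&(Q[:,1]<190)&(Q[:,2]>12)]
print(len(q)); 
for lo in range(84,190,15):
  z=q[(q[:,1]>=lo)&(q[:,1]<lo+15)]; print(lo,len(z),z.min(0) if len(z) else '',z.max(0) if len(z) else '')
goal([*(o+ey*.098),.0085],163.7)
"
```

```text
0
84 0  
99 0  
114 0  
129 0  
144 0  
159 0  
174 0  
189 0  
t 16.15 pos [0.5852 0.337  0.1387] dp [13.02 -0.02 -0.12] ang [0.1 0.  0.2] F [-0.2176  0.3047  0.2711] w -0.0 q [ 0.4044  0.533   0.2068  1.2415 -0.0015 -0.8828]
```

play_rows --plan '[{"dp":[3,0,0],"angular":[0,0,0.2]},{"dp":[6,0,0],"angular":[0,0,0.2]},{"dp":[9,0,0],"angular":[0,0,0.2]},{"dp":[12,0,0],"angular":[0,0,0.2]},{"dp":[13,0,0],"angular":[0,0,0.2]}]'

```text
time_s: 16.65
tool_pos: [0.5832, 0.3344, 0.0056]
eef_rot: [[-0.005, -0.96, 0.281], [-0.002, 0.281, 0.96], [-1.0, 0.004, -0.003]]
contact_force: [-1.0, -0.7, -0.4]
width: -0.0004
```

play_rows --plan '[{"dp":[0,0,-0.4],"angular":[0,0,0]},{"dp":[0,0,-0.8],"angular":[0,0,0]},{"dp":[0,0,-1.2],"angular":[0,0,0]},{"dp":[0,0,-1.5],"angular":[0,0,0]},{"dp":[0,0,-1.7],"angular":[0,0,0]}]'

```text
time_s: 17.15
tool_pos: [0.5797, 0.3188, 0.0073]
eef_rot: [[-0.002, -0.96, 0.282], [0.001, 0.282, 0.96], [-1.0, 0.002, 0.0]]
contact_force: [1.1, 3.5, 1.5]
width: -0.0003
```

```bash
cat > j.py <<'E'
from h import *
ey=np.array([.2807,.9598]);o=np.array([.558,.2417]);ex=np.array([ey[1],-ey[0]])
s=arm.read_state(); p=np.array(s['tool_pos'])
print(s['time_s'],'own mm',(p[:2]-o)@np.c_[ex,ey]*1000,p[2],'F own',np.array(s['contact_force'])[:2]@np.c_[ex,ey],s['contact_force'][2])
E
python3 j.py
```

```text
17.15 own mm [-0.8108 80.1384] 0.007332452568916688 F own [0.0498 3.7035] 1.5295055406056226
```

play_rows --plan '[{"dp":[0,0,-0.3],"angular":[0,0,0]},{"dp":[0,0,-0.6],"angular":[0,0,0]},{"dp":[0,0,-0.8],"angular":[0,0,0]},{"dp":[0,0,-1.0],"angular":[0,0,0]},{"dp":[0,0,-1.1],"angular":[0,0,0]}]'

```text
time_s: 17.65
tool_pos: [0.577, 0.3084, 0.0078]
eef_rot: [[-0.001, -0.96, 0.281], [0.001, 0.281, 0.96], [-1.0, 0.002, 0.001]]
contact_force: [0.8, 4.2, 3.5]
width: 0.0001
```

play_rows --plan '[{"dp":[0,0,-0.1],"angular":[0,0,0]},{"dp":[0,0,-0.2],"angular":[0,0,0]},{"dp":[0,0,-0.2],"angular":[0,0,0]},{"dp":[0,0,-0.3],"angular":[0,0,0]},{"dp":[0,0,-0.3],"angular":[0,0,0]}]'

```text
time_s: 18.15
tool_pos: [0.5761, 0.3054, 0.0078]
eef_rot: [[-0.001, -0.96, 0.281], [0.001, 0.281, 0.96], [-1.0, 0.002, 0.001]]
contact_force: [1.1, 3.1, 2.9]
width: -0.0003
```

```bash
python3 j.py
```

```text
18.15 own mm [-0.4887 66.2697] 0.0077719146050760635 F own [0.1672 3.2362] 2.861992556326459
```

play_rows --plan '[{"dp":[0,0,-0.05],"angular":[0,0,0]},{"dp":[0,0,-0.1],"angular":[0,0,0]},{"dp":[0,0,-0.1],"angular":[0,0,0]},{"dp":[0,0,-0.15],"angular":[0,0,0]},{"dp":[0,0,-0.15],"angular":[0,0,0]}]'

```text
time_s: 18.65
tool_pos: [0.576, 0.305, 0.0078]
eef_rot: [[-0.001, -0.96, 0.281], [0.003, 0.281, 0.96], [-1.0, 0.002, 0.003]]
contact_force: [1.6, 6.9, 1.2]
width: 0.0
```

```bash
python3 j.py
```

```text
18.65 own mm [-0.4781 65.7726] 0.00782494631572634 F own [-0.3892  7.0648] 1.1730331316795073
```

Force is rising and the pose has stopped following, so the jaw is probably seated. I'll push a little more.

play_rows --plan '[{"dp":[0,0,-0.1],"angular":[0,0,0]},{"dp":[0,0,-0.2],"angular":[0,0,0]},{"dp":[0,0,-0.2],"angular":[0,0,0]},{"dp":[0,0,-0.2],"angular":[0,0,0]},{"dp":[0,0,-0.2],"angular":[0,0,0]}]'

```text
time_s: 19.15
tool_pos: [0.576, 0.3051, 0.0079]
eef_rot: [[0.0, -0.96, 0.28], [0.007, 0.28, 0.96], [-1.0, 0.001, 0.006]]
contact_force: [1.8, 10.0, -0.6]
width: -0.0002
```

```bash
python3 j.py
```

```text
19.15 own mm [-0.4995 65.9161] 0.00786135222830725 F own [-1.1186 10.0681] -0.5865573018012346
```

play_rows --plan '[{"dp":[0,0,1],"angular":[0,0,0]},{"dp":[-1,0,2],"angular":[0,0,0]},{"dp":[-5,0,2],"angular":[0,0,0]},{"dp":[-9,0,2],"angular":[0,0,0]},{"dp":[-13,0,2],"angular":[0,0,0]}]'

```text
time_s: 19.65
tool_pos: [0.5805, 0.3222, 0.1381]
eef_rot: [[-0.002, -0.96, 0.28], [0.003, 0.28, 0.96], [-1.0, 0.003, 0.003]]
contact_force: [-0.0, 0.6, 0.0]
width: -0.0002
```

```bash
cat >> j.py <<'E'
def own(x,y,z): goal([*(o+ex*x/1000+ey*y/1000),z],163.7)
import sys
if len(sys.argv)>3: own(*map(float,sys.argv[1:4]))
if len(sys.argv)>4:
    c=vision.calibration('wrist'); a,d=vision.snapshot('wrist'); show(sys.argv[4],a)
    for t in ['thick_volume','jaw','lever']:
      for r in cut_out(t,'wrist')[:1]:
        W=cloud(c,d,r['mask']); w=np.c_[(W[:,:2]-o)@np.c_[ex,ey]*1000,W[:,2]*1000]; print(t,r['conf'],np.percentile(w,[2,50,98],axis=0).round(1).tolist())
E
python3 j.py -90 9 .12 w10
```

```text
19.65 own mm [-0.9972 83.614 ] 0.13809410915703518 F own [-0.1895  0.5612] 0.01754742319494431
t 19.65 pos [0.5805 0.3222 0.1381] dp [ 1.82  8.9  -7.46] ang [ 0.   0.1 -0.2] F [-0.0243  0.5918  0.0175] w -0.0002 q [ 0.384   0.5137  0.1736  1.2317  0.004  -0.9027]
thick_volume 0.76 [[-28.0, -49.0, 56.2], [1.5, -37.7, 58.1], [31.2, -26.1, 60.0]]
jaw 0.76 [[-30.2, -24.0, 31.5], [-1.7, 8.5, 57.8], [25.1, 51.9, 127.6]]
lever 0.76 [[-33.2, 2.1, 53.5], [-16.8, 8.3, 109.6], [14.9, 14.5, 128.6]]
```

play_rows --plan '[{"dp":[0,2.8,-2.5],"angular":[0,0,0]},{"dp":[0,5.6,-5],"angular":[0,0,0]},{"dp":[0,8.4,-7.5],"angular":[0,0,0]},{"dp":[3.5,8.4,-7.5],"angular":[0,0,-0.2]},{"dp":[6.7,8.4,-7.5],"angular":[0,0,-0.2]}]'

```text
time_s: 20.35
tool_pos: [0.4784, 0.2736, 0.0695]
eef_rot: [[0.004, -0.96, 0.281], [0.003, 0.281, 0.96], [-1.0, -0.003, 0.004]]
contact_force: [0.8, 0.2, -0.7]
width: 0.0001
```

```bash
python3 j.py -45 8.5 .07
```

```text
20.35 own mm [-85.3822   8.2775] 0.06949955354952148 F own [0.766  0.3985] -0.7369205718268482
t 20.35 pos [0.4784 0.2736 0.0695] dp [-0.04 -4.04  0.02] ang [-0.   0.2  0.2] F [ 0.8471  0.1675 -0.7369] w 0.0001 q [ 0.373   0.3455 -0.2646  0.9562  0.0014 -0.9133]
```

play_rows --plan '[{"dp":[0,-1.5,0],"angular":[0,0.1,0.1]},{"dp":[0,-3,0],"angular":[0,0.1,0.1]},{"dp":[0,-4,0],"angular":[0,0.1,0.1]},{"dp":[0,-5,0],"angular":[0,0.1,0.1]},{"dp":[0,-6,0],"angular":[0,0.1,0.1]}]'

```text
time_s: 20.85
tool_pos: [0.5388, 0.2569, 0.0726]
eef_rot: [[0.005, -0.96, 0.281], [0.003, 0.281, 0.96], [-1.0, -0.004, 0.004]]
contact_force: [-4.1, -2.5, 14.3]
width: 0.0001
```

play_rows --plan '[{"dp":[0,-0.7,0],"angular":[0,0,0]},{"dp":[0,-1.4,0],"angular":[0,0,0]},{"dp":[0,-2,0],"angular":[0,0,0]},{"dp":[0,-2.5,0],"angular":[0,0,0]},{"dp":[0,-3,0],"angular":[0,0,0]}]'

```text
time_s: 21.35
tool_pos: [0.5673, 0.2483, 0.0722]
eef_rot: [[0.004, -0.96, 0.281], [0.003, 0.281, 0.96], [-1.0, -0.003, 0.004]]
contact_force: [-1.7, 1.1, -0.7]
width: 0.0
```

```bash
python3 j.py 40 8.5 .06 w11
```

```text
21.35 own mm [7.071  8.9773] 0.07218581170584332 F own [-1.9337  0.5302] -0.6652239184282991
t 21.35 pos [0.5673 0.2483 0.0722] dp [ 1.23 -3.29 -0.05] ang [-0.   0.2  0.2] F [-1.7072  1.0516 -0.6652] w 0.0 q [ 0.2823  0.4636 -0.075   1.0277  0.0014 -1.0037]
thick_volume 0.86 [[-27.5, -54.7, 56.6], [1.6, -41.4, 58.2], [30.8, -26.7, 59.7]]
jaw 0.69 [[-22.6, -25.1, 31.3], [6.9, 1.4, 58.9], [36.5, 37.2, 125.1]]
lever 0.93 [[-4.1, 1.0, 49.2], [24.7, 2.9, 106.4], [39.1, 12.3, 126.1]]
```

View pics/w11.png

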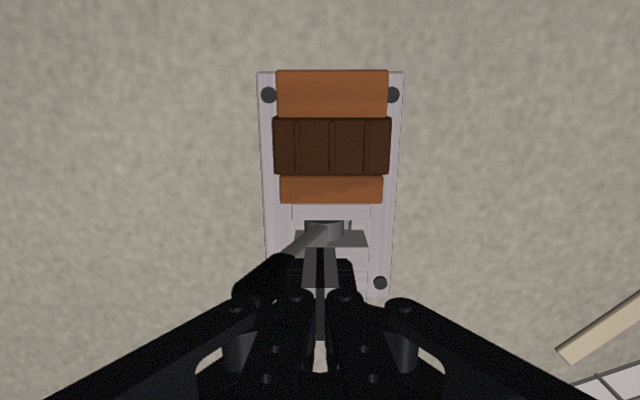

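play_rows --plan '[{"dp":[0.1,-1.2,0],"angular":[0,0.1,0.1]},{"dp":[0.5,-2.2,0],"angular":[0,0.1,0.1]},{"dp":[1.1,-2.9,0],"angular":[0,0.1,0.1]},{"dp":[1.8,-3.5,0],"angular":[0,0.1,0.1]},{"dp":[2.5,-4.1,0],"angular":[0,0.1,0.1]}]'

```text
time_s: 22.05
tool_pos: [0.6068, 0.237, 0.0474]
eef_rot: [[0.002, -0.96, 0.281], [0.002, 0.281, 0.96], [-1.0, -0.001, 0.003]]
contact_force: [-8.5, 2.9, 7.4]
width: 0.0002
```

```bash
python3 j.py 52 8.5 .0275
```

```text
22.05 own mm [48.1167  9.1742] 0.04741193040061661 F own [-8.942   0.4001] 7.375069113553091
t 22.05 pos [0.6068 0.237  0.0474] dp [ 1.99 -0.39 -0.07] ang [-0.   0.1  0. ] F [-8.4702  2.894   7.3751] w 0.0002 q [ 0.2484  0.5424 -0.0096  1.0168  0.0018 -1.0375]
```

play_rows --plan '[{"dp":[0.5,-0.4,0],"angular":[0,0,0]},{"dp":[1,-0.7,0],"angular":[0,0,0]},{"dp":[1.4,-0.9,0],"angular":[0,0,0]},{"dp":[1.7,-1,0],"angular":[0,0,0]},{"dp":[1.9,-1,0],"angular":[0,0,0]}]'

```text
time_s: 22.55
tool_pos: [0.6165, 0.2345, 0.0296]
eef_rot: [[0.002, -0.96, 0.281], [0.003, 0.281, 0.96], [-1.0, -0.001, 0.003]]
contact_force: [-8.9, -0.1, 21.6]
width: 0.0001
```

play_rows --plan '[{"dp":[0.1,0,0],"angular":[0,0,0]},{"dp":[0.1,0,0],"angular":[0,0,0]},{"dp":[0.2,0,0],"angular":[0,0,0]},{"dp":[0.2,0,0],"angular":[0,0,0]},{"dp":[0.2,0,0],"angular":[0,0,0]}]'

```text
time_s: 23.05
tool_pos: [0.6165, 0.2345, 0.0297]
eef_rot: [[0.002, -0.96, 0.281], [0.003, 0.281, 0.96], [-1.0, -0.001, 0.004]]
contact_force: [-8.4, -0.0, 16.7]
width: -0.0003
```

```bash
python3 j.py 60 8.5 .0275 w12
```

```text
23.05 own mm [58.1617  9.4998] 0.02966360186019476 F own [-8.0645 -2.3651] 16.70260062147764
t 23.05 pos [0.6165 0.2345 0.0297] dp [ 0.22 -0.18 -0.1 ] ang [-0.   0.2  0.1] F [-8.4041 -0.0063 16.7026] w -0.0003 q [ 0.2406  0.5704 -0.0083  0.989   0.0027 -1.0457]
thick_volume 0.59 [[-27.5, -55.5, 21.2], [4.3, -41.6, 58.1], [32.4, -26.4, 59.7]]
jaw 0.33 [[-22.4, -24.9, 27.0], [8.1, 3.0, 56.8], [83.5, 37.9, 60.0]]
lever 0.8 [[-5.2, 1.8, 43.0], [35.1, 6.6, 49.7], [87.2, 14.3, 53.4]]
```

play_rows --plan '[{"dp":[0.2,0,0],"angular":[0,0,0]},{"dp":[0.3,0,0],"angular":[0,0,0]},{"dp":[0.4,0,0],"angular":[0,0,0]},{"dp":[0.5,0,0],"angular":[0,0,0]},{"dp":[0.5,0,0],"angular":[0,0,0]}]'

```text
time_s: 23.75
tool_pos: [0.6167, 0.2345, 0.0292]
eef_rot: [[0.004, -0.96, 0.281], [0.004, 0.281, 0.96], [-1.0, -0.003, 0.005]]
contact_force: [-13.4, -1.5, 28.8]
width: -0.0002
```

```bash
python3 j.py 60 8.5 .0275
```

```text
23.75 own mm [58.3375  9.5885] 0.029243873435486838 F own [-12.398   -5.1832] 28.78577084195242
t 23.75 pos [0.6167 0.2345 0.0292] dp [ 0.17 -0.17 -0.11] ang [0.  0.3 0.2] F [-13.3544  -1.4947  28.7858] w -0.0002 q [ 0.2405  0.5693 -0.0114  0.9848  0.0027 -1.0459]
```

play_rows --plan '[{"dp":[-1,0,0],"angular":[0,0,0]},{"dp":[-4,0,0],"angular":[0,0,0]},{"dp":[-7,0,1],"angular":[0,0,0]},{"dp":[-10,0,3],"angular":[0,0,0]},{"dp":[-12,0,5],"angular":[0,0,0]}]'

```text
time_s: 24.25
tool_pos: [0.6324, 0.2821, 0.1519]
eef_rot: [[0.009, -0.959, 0.282], [0.004, 0.282, 0.959], [-1.0, -0.007, 0.007]]
contact_force: [1.3, 0.0, -0.7]
width: 0.0001
```

```bash
python3 j.py 60 8.5 .0275 w13; python3 - <<'E'
from h import *
ey=np.array([.2807,.9598]);o=np.array([.558,.2417]);ex=np.array([ey[1],-ey[0]])
c=vision.calibration('wrist'); a,d=vision.snapshot('wrist'); show('w14',a)
P=cloud(c,d);Q=np.c_[(P[:,:2]-o)@np.c_[ex,ey]*1000,P[:,2]*1000]
for x in range(-30,95,8):
    q=Q[(abs(Q[:,0]-x)<4)&(abs(Q[:,1]-8.5)<4)&(Q[:,2]<140)]; print(x,len(q),np.percentile(q[:,2],[10,50,95]).round(1) if len(q) else '')
E
```

```text
24.25 own mm [60.0306 59.6692] 0.15190321390826309 F own [1.2784 0.4095] -0.7014266297301006
t 24.25 pos [0.6324 0.2821 0.1519] dp [12.41  0.08 -5.2 ] ang [-0.1  0.4  0.4] F [ 1.342   0.0342 -0.7014] w 0.0001 q [ 0.3031  0.5575  0.2797  1.2835  0.0017 -0.982 ]
thick_volume 0.95 [[-27.7, -55.0, 24.7], [3.3, -40.4, 58.0], [32.0, -25.6, 59.9]]
jaw 0.76 [[-20.4, -23.2, 29.4], [9.0, 9.6, 56.8], [81.5, 52.4, 59.9]]
lever 0.89 [[-6.4, 2.4, 44.3], [43.3, 8.4, 50.2], [87.4, 14.9, 53.5]]
-30 90 [11.1 12.  13.4]
-22 33 [29.6 31.  32. ]
-14 57 [30.4 31.2 32.1]
-6 85 [47.4 50.9 52.7]
2 117 [52.  53.  54.1]
10 126 [46.2 49.9 52.4]
18 107 [48.6 49.6 50.7]
26 122 [48.4 49.6 50.7]
34 116 [48.3 49.7 50.7]
42 123 [48.9 49.8 50.8]
50 126 [ 1.4 49.4 50.7]
58 130 [48.9 51.2 52.4]
66 130 [50.4 51.6 52.8]
74 121 [50.5 51.6 53. ]
82 127 [50.4 51.6 52.7]
90 53 [-0.  50.1 51.7]
```

View pics/w13.png

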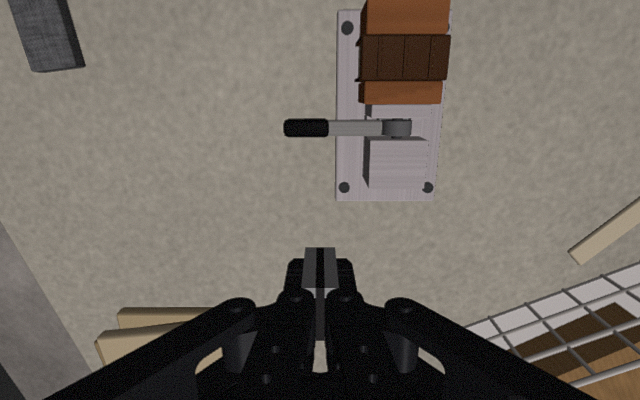

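The lever lies level: its top is 51.6 mm high all along the grip, at (305,127). The book at (403,58) is upright between both jaws. One last check, then I'll hand in.

```bash
python3 - <<'E'
from h import *
a,d=vision.snapshot('top'); c=vision.calibration('top')
for n in ['middle_volume','thin_volume','thick_volume']:
    for r in cut_out(n,'top')[:1]:
        P=cloud(c,d,r['mask']); print(n,r['conf'],np.median(P,0))
job_done(); print(arm.read_state()['time_s'])
E
```

```text
middle_volume 0.67 [ 0.5469 -0.1794  0.0519]
thin_volume 0.51 [ 0.4753 -0.1832  0.0522]
thick_volume 0.89 [0.5439 0.2027 0.0585]
the job is handed in; nothing more can be done
the job is handed in; nothing more can be done
```

The thick volume is clamped in the finishing press with the cam lever locked, and the job was handed in at about 24 s of the 72 s allowed. I lifted it from the trough by its thickness, set it on the table, took it again by its ends and stood it on the press base. I then pushed the loose jaw snug (about 10 N, no further movement) and pressed the lever over and down until it stopped.

**Last checks:**
- **Volume:** it stands spine up between both jaws, centred along them to within about 1.5 mm. The wrist camera's offset from my press frame was about that much too.
- **Lever:** it is level, with its top about 51.6 mm high all along the grip.
- **Other volumes:** the middle and thin volumes are within 2 mm of where they started, still upright.
- **Robot:** it ended clear of everything, with no contact force.

**What disagreed or went wrong:**
- **Finger position:** the fingers were about 40–45 mm higher than the reported tool position implied. My first grasp closed above the volume and touched nothing, so I corrected the height from wrist depth readings.
- **Lever start angle:** it measured closer to 22° from upright than the stated 40°.
- **Setting down:** neither set-down gave a clear contact force. I judged contact from the measured heights.

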